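Shut and lock the control box

ROBOT

A 7-joint arm with a two-finger parallel gripper is mounted at the origin on the work surface. World frame = base frame: x ahead of the robot, y to its left, z up, the work surface at z = 0. Lengths are in m, angles in rad, forces in N, time in s.
With the tool pointing down it reaches from about 0.4 to 0.85 m from the base axis. Payload 10.4 kg.
Tool frame: the origin (TCP) lies midway between the tips of the shut fingers; the grasp point (between the pads) lies 19 mm behind it; z points along the fingers, y is the direction in which the jaws open and shut (so a half turn about z gives the same grasp; the last joint's range is limited). The gripper opens to 87 mm and grips with 3 to 60 N. Pads are 19 mm wide; open, the fingers measure 117 mm over their backs; the gripper's body (75 mm by 190 mm) begins 51 mm behind the grasp point.
Start: joints at [1.15, 0.332, -0.065, 1.46, 0.022, 1.35, -0.088], TCP at [0.242, -0.576, 0.223] pointing down, gripper open.
Joint ranges: [-2.6, 2.6], [-0.5, 2.12], [-1.47, 1.34], [0.16, 2.42], [-1.27, 4.41], [0.06, 2.06], [-2.6, 2.6]. Speed limits (rad/s): [2.22, 2.22, 2.79, 2.79, 3.14, 3.14, 3.14].

INTERFACE

Orientations are given as a 3x3 rotation matrix whose columns are the frame's x, y, z axes.
In Python, from rig import telemetry, camera, camera_info, r gives the robot as it stands. The module is installed in compiled form; this text tells all that it offers.
- The arm moves only by the tool step_arm, never from a script. Its arguments are lists of equal length, an entry for each row: "delta_pos": the shift along the tool's x, y, z in cm, a list of three; "roll": the turn about the tool's z in rad; "fingers": the finger opening in cm, from 0 to 8.7. In form: {"delta_pos": [[x, y, z], ...], "roll": [roll, ...], "fingers": [fingers, ...]}. A call has 1 to 8 rows; each row shifts and turns the commanded pose from where the row before left it, along the tool's axes as they then stand; what a row does not reach is not made up. A row lasts 1/12 s, in which the tool goes at most 41.7 mm and 7.16 degrees, less where a joint would pass 70% of its speed; a pose out of reach is approached as far as the arm can. A call is refused whole if a number of a shift passes 4.17 or a number of a turn 0.125, either way. A call with a gripper value outside its range is refused whole. The fingers move at their own pace and stop on an object; "force" is the grip in N (left out, the last holds). Time passes only in rows, so rows that do not move let the fingers close. It gives the time, the measured TCP pose, the force and the opening at its end, in the units of the state.
- telemetry.get_state(): the state, without advancing time (a new reading comes with each control period).
- camera(name): name is "scene" or "top"; returns (picture, depth): 420x560x3 uint8, red, green, blue; 420x560 float32, m along the optical axis (not along the pixel's ray), 0 where there is no reading.
- camera_info(name): a dict with "K" (3x3 intrinsics, pixels), "D" ([k1, k2, p1, p2, k3] as OpenCV has them; the pictures are not rectified), "xyz" and "attitude" of the camera in the world. Camera axes: x right, y down, z forward; pixel columns grow to the right and rows downward; lengths in m; the calibration is good to about 2 mm. A picture is of the moment at which its call begins. camera_info takes no time and is no camera call.
- r.close_job(): hands the job in, once; it reports no verdict.
The state is a dict: "clock": time; "q": joint angles; "dq": joint speeds; "joint_efforts": joint torques, N m; "tcp_pos": TCP position; "ee_rot": TCP orientation; "wrist_force": force on the tool from outside, world axes, zero at the start; "moment": the same for the moment, N m; "width": finger opening in m.
Only numpy, scipy, OpenCV 4.12 (cv2) and the standard library are available. Lean on these libraries where they do the work, as an engineer would, in place of code of your own. Each camera call takes 0.05 s, during which the arm holds its last target. There are 200 camera calls.

TASK

Close the lid of the open grey control box and lock it with its red quarter-turn head: press the head straight down until you feel it bottom, firmly but without ramming or forcing it, turn it a quarter turn clockwise, and let it spring back up so that its cam catches and the lid stays locked shut. Leave the second, already locked box alone and do not push the other things on the table about.

Things in the scene. Friction and masses are not known exactly. Their poses are not given: they have to be found in the camera images.
- box: Open grey control box, 160 (x) by 140 (y) by 70 mm high, fixed on its back. Origin: centre of its underside. x points from the lid's free edge to the hinge; the hinge line runs along y at x = +80 mm, height 70 mm. Shut, the lid is a plate at height 70 to 76 mm, 144 mm wide, from the hinge to x = -85 mm.
- lid (a joint): Lid angle about the hinge, rad: 0 = shut flat, grows as the free edge rises. It starts open by 0.45 to 0.85; a stiff hinge keeps it where it is left (about 1 to 5 N of push near the free edge moves it down; it stops at 0). With the lid open the head is tilted with it.
- lid_edge (a point): Middle of the lid's free edge, on its outer face (165 mm from the hinge). The outer face is clear 25 mm and more to either side of the middle.
- head_top (a point): Top centre of the red head, on its axis, square to the lid, 125 mm from the hinge (box x -45, y 0 mm). Red wing: 36 long, 9 wide, 29 mm tall below this point, gripped across its 9 mm. Under it a black disc, 34 mm wide, 5 mm thick, its underside 19 mm above the lid's face with the head up. x axis along the wing, z out of the lid; at the start the wing lies along the box's x within 0.05 rad.
- plunger (a joint): Press depth of the head, m: 0 = fully up, grows as pressed. Spring: 3.5 N plus 0.5 N per mm. Lid shut, the cam bottoms on the keeper at 7.5 to 15.5 mm (differs each time, not measured), felt as a hard stop over the spring's 7 to 11 N: press on slowly. The cam is free to turn only within 1.5 mm above that stop. Caught, the head stands 5.5 mm above the stop (pressed 2 to 10 mm).
- stud (a joint): Turn of the head, rad: 0 to 0.05 = unlocked start, grows clockwise seen from above, stop at 1.6. Friction only 0.03 N m. From about 1.44 on the cam lies below its notch in the keeper and springs up into it when the head is let up.
- cam: Brass cam bar under the lid on the head's stem, 24 by 6 by 5 mm, along the wing. Origin on the head's axis, at the lid's outer face with the head up; the bar lies 11 to 16 mm below it and moves with the head. With the lid shut it lies between the walls of a steel keeper, which stop it turning until pressed down. It may bear on the keeper with at most 28 N.
- other_box: Second grey box of the same size, fixed, lid shut and locked (its wing lies along its y). Origin: centre of its underside; its head reaches 118 mm above the table. Leave it alone.
- radio: Black hand radio standing upright, 34 by 56 by 115 mm plus 50 mm aerial; origin under its centre. Bystander.
- bottle: Yellow bottle with red cap, 60 mm across, 190 mm high; origin under its centre. Bystander.
- plate: White plastic plate, 180 mm across, 20 mm high; origin under its centre. Bystander.
- mug: White mug, 80 mm across, 90 mm high; origin under its centre. Bystander.
- driver: Screwdriver lying on the table; bystander.
- tape: Blue roll of tape, 90 mm across, 24 mm high; origin under its centre. Bystander.

How it is judged:
By the outcome, as a careful person would: the job done as asked, in the order asked, and still so for the second after the job is handed in, with the robot touching nothing.
It also fails if it takes over 61 s, if anything falls off the work surface, if the arm or the gripper's body presses on something with over 40 N, if the wrist force passes 120 N, or if a joint passes its speed limit or range.

## Working session

There is one attempt and no reset: what is moved stays moved. The work goes in short steps, Python scripts to look and compute and a tool call to move; the robot and the scene stay as the last step left them, time stands still between calls to the robot, and variables do not carry over. Pictures are saved under pics/ and viewed, about 8 in all and at most 12, crops included, and the job is handed in when it is done.

Besides the shell and the picture viewer there is one more tool, called after "Request:" as a command line: name --pt "numbers of a row" for each row, then --argument value for the rest. step_arm: Moves the arm, as the interface text tells. Its arguments: {"type":"object","properties":{"delta_pos":{"type":"array","items":{"type":"array","items":{"type":"number"}}},"roll":{"type":"array","items":{"type":"number"}},"fingers":{"type":"array","items":{"type":"number"}},"force":{"type":"number"}},"required":["delta_pos","roll","fingers"]}

```bash
mkdir -p pics; cat > h.py <<'E'
import numpy as np, cv2
from rig import telemetry, camera, camera_info, r
def world(name,depth,uv):
    i=camera_info(name);K=np.array(i["K"]);D=np.array(i["D"]);R=np.array(i["attitude"]);t=np.array(i["xyz"])
    uv=np.atleast_2d(np.array(uv,float))
    n=cv2.undistortPoints(uv.reshape(-1,1,2),K,D).reshape(-1,2)
    d=depth[uv[:,1].astype(int),uv[:,0].astype(int)]
    return (np.c_[n,np.ones(len(n))]*d[:,None])@R.T+t
def cloud(name,depth):
    h,w=depth.shape;v,u=np.mgrid[:h,:w]
    return world(name,depth,np.c_[u.ravel(),v.ravel()]).reshape(h,w,3)
def shot(name,tag):
    p,d=camera(name);cv2.imwrite(f"pics/{tag}.png",p[:,:,::-1]);np.save(f"pics/{tag}.npy",d);return p,d
E
python3 - <<'E'
from h import *
for n in("scene","top"):
    shot(n,n+"0");i=camera_info(n);print(n,i["xyz"],np.array(i["attitude"]).round(3).tolist(),np.array(i["K"]).round(1).tolist())
a=cv2.imread("pics/scene0.png");b=cv2.imread("pics/top0.png")
cv2.imwrite("pics/both.png",cv2.resize(np.vstack([a,b]),None,fx=.71,fy=.71))
print(telemetry.get_state())
E
```

```text
scene [1.27943545 0.51939778 0.73351129] [[-0.587, 0.471, -0.658], [0.81, 0.338, -0.48], [-0.004, -0.815, -0.58]] [[417.5, 0.0, 276.8], [0.0, 417.5, 209.8], [0.0, 0.0, 1.0]]
top [ 0.36859134 -0.01057284  1.39892269] [[0.008, -0.991, 0.13], [-1.0, -0.006, 0.015], [-0.014, -0.13, -0.991]] [[463.9, 0.0, 282.1], [0.0, 463.9, 210.5], [0.0, 0.0, 1.0]]
{'clock': 0.1, 'q': array([ 1.15039346,  0.33279498, -0.06472322,  1.46086361,  0.02160297,
        1.34985532, -0.08848304]), 'dq': array([-3.44873957e-06, -1.61447497e-03, -6.02032364e-04, -1.58545240e-03,
        8.74660367e-04, -6.32374438e-04, -2.39952577e-03]), 'joint_efforts': array([ 1.33897618e-03, -6.24543214e+01,  2.46933365e-02, -3.90719390e+01,
       -6.13502017e-02,  3.65136343e-02,  1.15150788e-04]), 'tcp_pos': array([ 0.24200113, -0.57588381,  0.22183909]), 'ee_rot': array([[ 9.21891536e-01,  3.87447706e-01, -5.19984104e-04],
       [ 3.87448052e-01, -9.21890870e-01,  1.10982273e-03],
       [-4.93703288e-05, -1.22460301e-03, -9.99999249e-01]]), 'wrist_force': array([ 0.47964903, -0.16800566,  0.24218839]), 'moment': array([0.02290546, 0.00767565, 0.01964036]), 'width': 0.08690938726673958}
```

View pics/both.png

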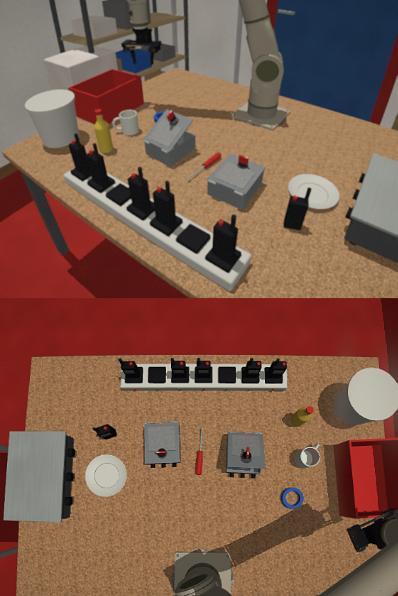

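The open box is at top (345, 218) and scene (240, 190). The locked one is to its left in the top view, at (228, 205). I'll enlarge the open box.

```bash
python3 - <<'E'
from h import *
a=cv2.imread("pics/scene0.png")[140:240,190:290];b=cv2.imread("pics/top0.png")[170:270,295:395]
cv2.imwrite("pics/c1.png",np.hstack([cv2.resize(x,(400,400),interpolation=2) for x in(a,b)]))
for n,sl in(("scene",(slice(140,240),slice(190,290))),("top",(slice(170,270),slice(295,395)))):
    d=np.load(f"pics/{n}0.npy");im=cv2.imread(f"pics/{n}0.png").astype(int)
    P=cloud(n,d)
    red=(im[...,2]>120)&(im[...,1]<70)&(im[...,0]<70)
    m=np.zeros_like(red);m[sl]=red[sl]
    m&=(P[...,2]>.1)
    p=P[m];print(n,len(p),p.mean(0),p.min(0),p.max(0)); 
    for z0 in (.1,.12,.14,.16,.18):
        k=(p[:,2]>z0)&(p[:,2]<z0+.02)
        if k.sum():print(z0,k.sum(),p[k].mean(0).round(4))
    # lid plane: grey pts, ransac
    g=(im.max(-1)-im.min(-1)<30)&(im.max(-1)>60);m=np.zeros_like(g);m[sl]=g[sl];m&=(P[...,2]>.06)&(P[...,2]<.22)
    q=P[m];rng=np.random.default_rng(0);best=0
    for _ in range(500):
        t=q[rng.choice(len(q),3,False)];nn=np.cross(t[1]-t[0],t[2]-t[0]);l=np.linalg.norm(nn)
        if l<1e-6:continue
        nn/=l
        if abs(nn[2])<.5 :continue
        k=abs((q-t[0])@nn)<.003
        if k.sum()>best:best=k.sum();kb=k
    s=q[kb];c=s.mean(0);nn=np.linalg.svd(s-c)[2][2];nn*=np.sign(nn[2]);print("plane",best,len(q),c,nn,"ang",np.arccos(nn[2]),"yaw n",np.arctan2(nn[1],nn[0]))
    print(s.min(0),s.max(0)); np.save(f"pics/{n}_lid.npy",s)
    rect=cv2.minAreaRect(((s-c)@np.linalg.svd(s-c)[2][:2].T).astype(np.float32));print(rect)
E
```

```text
scene 19 [ 0.52137799 -0.1660911   0.17356546] [ 0.50237889 -0.16872     0.16766485] [ 0.53264002 -0.16246639  0.18017453]
0.16 18 [ 0.5215 -0.1663  0.1732]
0.18 1 [ 0.5199 -0.1625  0.1802]
plane 1800 2371 [ 0.5395525  -0.1619306   0.10974651] [ 0.46077935 -0.01185851  0.8874355 ] ang 0.47904503627290196 yaw n -0.025730085016131995
[ 0.45751696 -0.24151209  0.06958501] [ 0.61335164 -0.09350166  0.15233079]
((-0.003279164433479309, 0.00653703510761261), (0.14553302526474, 0.1733180731534958), 80.1287841796875)
top 27 [ 0.51980696 -0.17143837  0.1554408 ] [ 0.49222485 -0.18186337  0.1045982 ] [ 0.53979054 -0.16500513  0.18154873]
0.1 8 [ 0.532  -0.1796  0.1132]
0.16 18 [ 0.5145 -0.1679  0.1728]
0.18 1 [ 0.5173 -0.1689  0.1815]
plane 1921 2445 [ 0.52980179 -0.16813388  0.11431657] [ 0.45501176 -0.01616264  0.89033874] ang 0.4727077088567382 yaw n -0.0355064479092954
[ 0.45613561 -0.24186645  0.06956307] [ 0.61266883 -0.09688542  0.1535535 ]
((-0.005626842379570007, -0.0011267811059951782), (0.17288047075271606, 0.1405949741601944), 0.43653684854507446)
```

View pics/c1.png

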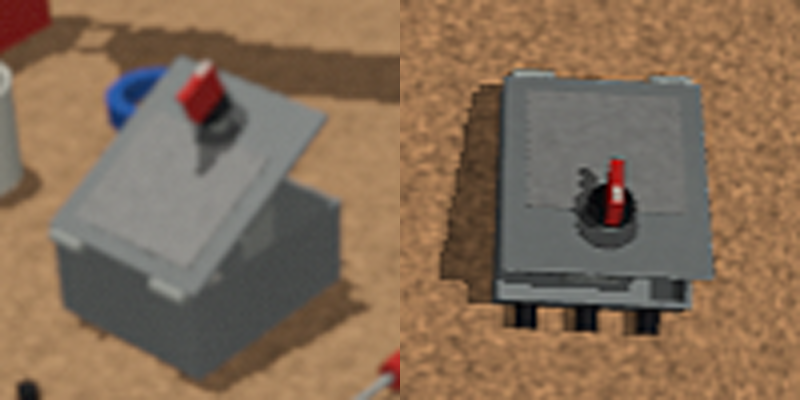

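The lid is open by about 0.475 rad, with its hinge on the far (+x) side. The wing lies along box x. I'll refine the pose from the lid corners, which I read off this crop.

```bash
python3 - <<'E'
from h import *
N=dict(top=[(320.25,237.75),(373.25,239.25),(321.5,189),(369.5,190.5)],scene=[(235.75,154.25),(271.75,169.5),(203,198),(236.75,214.5)])
for n in N:
    s=np.load(f"pics/{n}_lid.npy");c=s.mean(0);nn=np.linalg.svd(s-c)[2][2]
    i=camera_info(n);R=np.array(i["attitude"]);t=np.array(i["xyz"])
    u=cv2.undistortPoints(np.array(N[n],float).reshape(-1,1,2),np.array(i["K"]),np.array(i["D"])).reshape(-1,2)
    ray=np.c_[u,np.ones(4)]@R.T; P=t+ray*(((c-t)@nn)/(ray@nn))[:,None]
    print(n,"freeL,freeR,hingeL,hingeR\n",P.round(4)); fm=P[:2].mean(0);hm=P[2:].mean(0)
    print("free mid",fm,"hinge mid",hm,"len",np.linalg.norm(fm-hm),"yaw",np.arctan2(*(hm-fm)[[1,0]]),np.arctan2(*(P[0]-P[1])[[1,0]])-np.pi/2,np.arctan2(*(P[2]-P[3])[[1,0]])-np.pi/2,"ang",np.arctan2(fm[2]-hm[2],np.hypot(*(hm-fm)[:2])))
d=np.load("pics/top0.npy");print("bottle,mug,tape,driver",world("top",d,[(430,165),(436,222),(411,270),(281,195),(280,232)]).round(3))
E
```

```text
top freeL,freeR,hingeL,hingeR
 [[ 0.4588 -0.0947  0.1519]
 [ 0.4556 -0.2377  0.151 ]
 [ 0.6054 -0.1038  0.0769]
 [ 0.602  -0.2429  0.0761]]
free mid [ 0.45722539 -0.1662201   0.15144182] hinge mid [ 0.6036634  -0.17337722  0.07647407] len 0.16466778021664963 yaw -0.048835896043380275 -0.022665415928234012 -0.02439981946009917 ang 0.472671696825549
scene freeL,freeR,hingeL,hingeR
 [[ 0.4583 -0.2294  0.151 ]
 [ 0.4661 -0.0903  0.1488]
 [ 0.6063 -0.2316  0.0742]
 [ 0.6105 -0.1015  0.0737]]
free mid [ 0.46220164 -0.15985487  0.1499368 ] hinge mid [ 0.60838146 -0.1665534   0.07394697] len 0.16488743263631644 yaw -0.04579186209754724 -3.1978065478509285 -3.1739369707353497 ang 0.4789627198697023
bottle,mug,tape,driver [[ 0.664 -0.402  0.142]
 [ 0.519 -0.457  0.004]
 [ 0.374 -0.371  0.026]
 [ 0.6    0.015 -0.001]
 [ 0.485  0.016  0.021]]
```

Request:
step_arm --pt "0 0 -1" --pt "0 0 -1" --pt "0 0 -1" --pt "0 0 -1" --roll '[-0.12,-0.12,-0.12,-0.12]' --fingers '[0,0,0,0]' --force 20

```text
clock: 0.43
tcp_pos: [0.242, -0.576, 0.2625]
ee_rot: [[0.634, 0.773, -0.0], [0.773, -0.634, 0.001], [0.0, -0.001, -1.0]]
wrist_force: [0.0, -0.5, -0.6]
width: 0.0679
```

Request:
step_arm --pt "0 0 0" --pt "0 0 0" --pt "0 0 0" --pt "0 0 0" --pt "0 0 0" --pt "0 0 0" --pt "0 0 0" --pt "0 0 0" --roll '[-0.12,-0.12,-0.12,-0.12,-0.12,-0.12,-0.12,-0.12]' --fingers '[0,0,0,0,0,0,0,0]'

```text
clock: 1.1
tcp_pos: [0.242, -0.576, 0.2621]
ee_rot: [[-0.269, 0.963, -0.0], [0.963, 0.269, 0.001], [0.001, -0.0, -1.0]]
wrist_force: [0.2, 1.0, -0.1]
width: 0.0154
```

Request:
step_arm --pt "0 0 0" --pt "0 0 0" --pt "0 0 0" --pt "0 0 0" --pt "0 0 0" --pt "0 0 0" --pt "0 0 0" --pt "0 0 0" --roll '[-0.12,-0.12,-0.12,-0.12,-0.12,-0.12,-0.12,-0.12]' --fingers '[0,0,0,0,0,0,0,0]'

```text
clock: 1.77
tcp_pos: [0.242, -0.576, 0.2621]
ee_rot: [[-0.943, 0.331, -0.0], [0.331, 0.943, 0.001], [0.001, 0.001, -1.0]]
wrist_force: [-0.0, 1.0, 0.7]
width: 0.0009
```

Request:
step_arm --pt "0 0 0" --pt "0 0 0" --pt "0 0 0" --pt "0 0 0" --roll '[-0.12,-0.12,-0.06,0]' --fingers '[0,0,0,0]'

```text
clock: 2.1
tcp_pos: [0.242, -0.576, 0.262]
ee_rot: [[-0.999, 0.041, -0.0], [0.041, 0.999, 0.001], [0.0, 0.001, -1.0]]
wrist_force: [0.0, -0.9, 0.2]
width: 0.0006
```

```bash
python3 -c "
from h import *;s=telemetry.get_state();print(s)"
```

```text
{'clock': 2.1, 'q': array([ 1.4199497 ,  0.34679667, -0.42000839,  1.38208509,  0.13996024,
        1.44290374,  2.53403909]), 'dq': array([-1.01533119e-02, -1.69573330e-03,  1.41840380e-02, -9.84935991e-04,
       -9.35812422e-03,  7.50334586e-05, -1.24757440e-01]), 'joint_efforts': array([ 2.27824613e-01, -6.16241097e+01, -4.86512750e+00, -3.93797493e+01,
        1.93385202e-01,  2.82541435e-02,  1.67056259e+00]), 'tcp_pos': array([ 0.24195763, -0.57604635,  0.26203298]), 'ee_rot': array([[-9.99159869e-01,  4.09815581e-02, -2.59335598e-04],
       [ 4.09813183e-02,  9.99159533e-01,  8.71030180e-04],
       [ 2.94813809e-04,  8.59670486e-04, -9.99999587e-01]]), 'wrist_force': array([ 0.03410861, -0.91070256,  0.22280334]), 'moment': array([ 0.14676567, -0.08376183, -0.0768159 ]), 'width': 0.0006014020268892458}
```

Request:
step_arm --pt "-1.35 2.31 0" --pt "-1.35 2.31 0" --pt "-1.35 2.31 0" --pt "-1.35 2.31 0" --pt "-1.35 2.31 0" --pt "-1.35 2.31 0" --pt "-1.35 2.31 0" --pt "-1.35 2.31 0" --roll '[0,0,0,0,0,0,0,0]' --fingers '[0,0,0,0,0,0,0,0]'

```text
clock: 2.77
tcp_pos: [0.3586, -0.3951, 0.2624]
ee_rot: [[-0.999, 0.047, -0.0], [0.047, 0.999, 0.0], [0.0, 0.0, -1.0]]
wrist_force: [1.8, 0.4, 0.1]
width: 0.0003
```

Request:
step_arm --pt "-1.35 2.31 0" --pt "-1.35 2.31 0" --pt "-1.35 2.31 0" --pt "-1.35 2.31 0" --pt "-1.35 2.31 0" --pt "-1.35 2.31 0" --pt "-1.35 2.31 0" --pt "-1.35 2.31 0" --roll '[0,0,0,0,0,0,0,0]' --fingers '[0,0,0,0,0,0,0,0]'

```text
clock: 3.43
tcp_pos: [0.4745, -0.2152, 0.2625]
ee_rot: [[-0.999, 0.047, -0.0], [0.047, 0.999, -0.0], [0.0, -0.0, -1.0]]
wrist_force: [0.5, -0.1, 0.2]
width: 0.0005
```

Request:
step_arm --pt "0 0 2" --pt "0 0 2" --pt "0 0 1.5" --pt "0 0 1.5" --pt "0 0 1" --roll '[0,0,0,0,0]' --fingers '[0,0,0,0,0]'

```text
clock: 3.85
tcp_pos: [0.4734, -0.2162, 0.1809]
ee_rot: [[-0.999, 0.046, -0.001], [0.046, 0.999, 0.001], [0.002, 0.001, -1.0]]
wrist_force: [-0.1, -0.6, -1.3]
width: 0.0003
```

```bash
python3 - <<'E'
from h import *
print(telemetry.get_state()["q"].round(2))
shot("scene","s1")
a=cv2.imread("pics/s1.png")[80:260,150:350];cv2.imwrite("pics/c2.png",cv2.resize(a,None,fx=3,fy=3,interpolation=2))
E
```

```text
[ 0.99  0.2  -0.72  1.76  0.14  1.24  1.76]
```

View pics/c2.png

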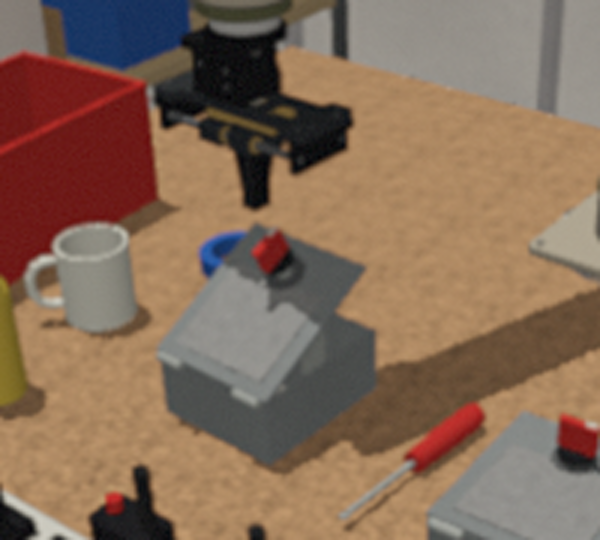

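Fingertips at crop (255, 205) are just above the lid's free corner at (255, 225), well clear of the head at (270, 250). Next I push the lid down.

Request:
step_arm --pt "0 0 1" --pt "0 0 1" --pt "0 0 1" --pt "0 0 0.7" --pt "0 0 0.7" --pt "0 0 0.7" --pt "0 0 0.7" --pt "0 0 0.7" --roll '[0,0,0,0,0,0,0,0]' --fingers '[0,0,0,0,0,0,0,0]'

```text
clock: 4.57
tcp_pos: [0.4742, -0.2165, 0.1171]
ee_rot: [[-0.999, 0.044, 0.0], [0.044, 0.999, -0.0], [-0.0, -0.0, -1.0]]
wrist_force: [-0.3, -0.6, 2.2]
width: 0.0006
```

Request:
step_arm --pt "0 0 0.6" --pt "0 0 0.6" --pt "0 0 0.6" --pt "0 0 0.5" --pt "0 0 0.4" --pt "0 0 0.3" --roll '[0,0,0,0,0,0]' --fingers '[0,0,0,0,0,0]'

```text
clock: 5.07
tcp_pos: [0.4739, -0.2164, 0.087]
ee_rot: [[-0.999, 0.044, -0.0], [0.044, 0.999, 0.0], [0.0, 0.0, -1.0]]
wrist_force: [-1.0, -0.1, 1.5]
width: 0.0007
```

Request:
step_arm --pt "0 0 0.3" --pt "0 0 0.3" --pt "0 0 0.2" --roll '[0,0,0]' --fingers '[0,0,0]'

```text
clock: 5.32
tcp_pos: [0.4741, -0.2165, 0.0793]
ee_rot: [[-0.999, 0.044, -0.0], [0.044, 0.999, -0.0], [0.0, -0.0, -1.0]]
wrist_force: [-1.2, 0.6, 1.4]
width: 0.0002
```

Request:
step_arm --pt "0 0 0.1" --pt "0 0 0.1" --roll '[0,0]' --fingers '[0,0]'

```text
clock: 5.48
tcp_pos: [0.4741, -0.2164, 0.0775]
ee_rot: [[-0.999, 0.044, 0.0], [0.044, 0.999, -0.0], [-0.0, -0.0, -1.0]]
wrist_force: [-1.3, -0.5, 1.4]
width: 0.0003
```

Request:
step_arm --pt "0 0 0.1" --pt "0 0 0.1" --roll '[0,0]' --fingers '[0,0]'

```text
clock: 5.65
tcp_pos: [0.4743, -0.2165, 0.0762]
ee_rot: [[-0.999, 0.044, 0.0], [0.044, 0.999, -0.0], [-0.0, -0.0, -1.0]]
wrist_force: [-8.0, 1.7, 20.0]
width: 0.0003
```

Request:
step_arm --pt "0 0 0.05" --roll '[0]' --fingers '[0]'

```text
clock: 5.73
tcp_pos: [0.4743, -0.2165, 0.0762]
ee_rot: [[-0.999, 0.044, -0.0], [0.044, 0.999, -0.001], [0.0, -0.001, -1.0]]
wrist_force: [-9.3, 3.0, 21.8]
width: 0.0006
```

The lid is shut: hard stop at z = 0.0762. I'll lift clear and measure the head.

Request:
step_arm --pt "0 0 -1" --pt "0 0 -2.5" --pt "0 0 -3.5" --pt "1.5 0 -3.5" --pt "3 0 -2" --pt "3.5 0 0" --pt "3.5 0 0" --pt "0 0 0" --roll '[0,0,0,0,0,0,0,0]' --fingers '[0,0,0,4,4,4,4,4]'

```text
clock: 6.4
tcp_pos: [0.3544, -0.212, 0.2003]
ee_rot: [[-0.999, 0.047, -0.002], [0.047, 0.999, -0.003], [0.002, -0.003, -1.0]]
wrist_force: [1.0, -0.8, -0.8]
width: 0.0259
```

```bash
python3 - <<'E'
from h import *
out=[]
for n,(r0,c0) in dict(scene=(140,185),top=(165,290)).items():
    p,d=shot(n,n+"2");im=p.astype(int);P=cloud(n,d);sl=(slice(r0,r0+100),slice(c0,c0+100))
    out.append(cv2.resize(cv2.imread(f"pics/{n}2.png")[sl],(400,400),interpolation=2))
    red=(im[...,0]>110)&(im[...,1]<70)&(im[...,2]<70);m=np.zeros_like(red);m[sl]=red[sl];m&=(P[...,2]>.1)&(P[...,2]<.14)
    q=P[m];print(n,len(q),q.mean(0),q.min(0),q.max(0));v,u=np.nonzero(m);print(u.min(),u.max(),v.min(),v.max())
    k=q[q[:,2]>q[:,2].max()-.004];print("top face",len(k),k.mean(0),k.min(0),k.max(0))
    g=(im.max(-1)-im.min(-1)<30)&(im.max(-1)>60);m=np.zeros_like(g);m[sl]=g[sl];m&=(abs(P[...,2]-.076)<.007)
    s=P[m];c,wh,a=cv2.minAreaRect(s[:,:2].astype(np.float32));print("lid",len(s),c,wh,a,s[:,2].mean(),s[:,:2].min(0),s[:,:2].max(0))
cv2.imwrite("pics/c3.png",np.hstack(out))
E
```

```text
scene 68 [ 0.48027395 -0.16424236  0.11428999] [ 0.46160431 -0.17062415  0.10018401] [ 0.49557063 -0.16062567  0.12783397]
244 253 170 179
top face 6 [ 0.48272938 -0.1649522   0.12617148] [ 0.47061154 -0.16633544  0.1243796 ] [ 0.49307723 -0.16241781  0.12783397]
lid 1590 (0.5182988047599792, -0.2715901732444763) (0.35207363963127136, 0.17681600153446198) 87.05290985107422 0.07620166914324694 [ 0.43822971 -0.44550342] [ 0.61530017 -0.09201365]
top 28 [ 0.48063488 -0.16663962  0.12424487] [ 0.46018767 -0.17051953  0.10728852] [ 0.49340277 -0.16292979  0.13077808]
344 347 226 238
top face 12 [ 0.48318896 -0.16715459  0.12833889] [ 0.46018767 -0.17002529  0.12679238] [ 0.49340277 -0.16411644  0.13077808]
lid 2650 (0.5240530371665955, -0.1693434715270996) (0.1425085961818695, 0.17216485738754272) 87.5899658203125 0.0754947955440009 [ 0.43559383 -0.24206088] [ 0.61253889 -0.09612359]
```

View pics/c3.png

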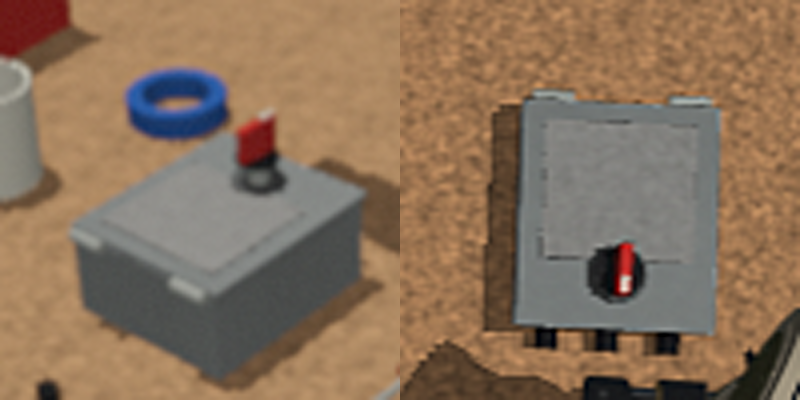

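Lid shut. The wing in the top view runs from crop (626, 243) to (625, 295). Fused head centre is about (0.478, -0.1665), wing yaw about -0.04. Moving above it.

Request:
step_arm --pt "-2.0 0.85 0" --pt "-2.03 0.85 0" --pt "-2.03 0.85 0" --pt "-2.03 0.86 0" --pt "-2.03 0.86 0" --pt "-2.03 0.86 0" --pt "0 0 2" --pt "0 0 2" --roll '[0,0,0,0,0,0,0,0]' --fingers '[4,4,4,4,4,4,4,4]'

```text
clock: 7.17
tcp_pos: [0.4859, -0.1638, 0.16]
ee_rot: [[-0.999, 0.041, 0.003], [0.041, 0.999, 0.002], [-0.003, 0.002, -1.0]]
wrist_force: [-1.0, -0.7, -1.0]
width: 0.0398
```

Request:
step_arm --pt "0 0 1" --pt "0 0 0" --pt "0 0 0" --roll '[0,0,0]' --fingers '[4,4,4]'

```text
clock: 7.42
tcp_pos: [0.4832, -0.1652, 0.1501]
ee_rot: [[-0.999, 0.044, -0.0], [0.044, 0.999, 0.001], [0.0, 0.001, -1.0]]
wrist_force: [-0.6, -0.4, 0.5]
width: 0.0402
```

```bash
python3 - <<'E'
from h import *
print(telemetry.get_state()["tcp_pos"],telemetry.get_state()["q"].round(2))
shot("scene","s3")
a=cv2.imread("pics/s3.png")[110:210,190:310];cv2.imwrite("pics/c4.png",cv2.resize(a,None,fx=5,fy=5,interpolation=2))
E
```

```text
[ 0.4831974  -0.16519189  0.15011287] [ 0.96  0.22 -0.79  1.82  0.17  1.17  1.64]
```

View pics/c4.png

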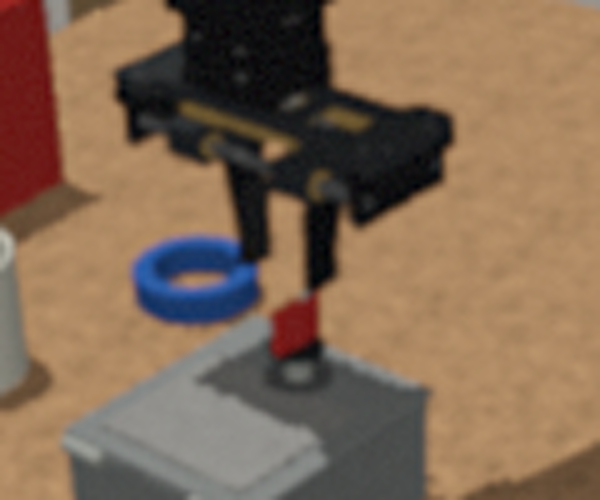

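Fingers straddle the wing; the tips at crop (257, 255) and (320, 285) sit above the wing top at (295, 300). I'll refine the head axis before gripping.

```bash
python3 - <<'E'
from h import *
def ray(n,uv,z):
    i=camera_info(n);R=np.array(i["attitude"]);t=np.array(i["xyz"])
    u=cv2.undistortPoints(np.array(uv,float).reshape(-1,1,2),np.array(i["K"]),np.array(i["D"])).reshape(-1,2)
    r=np.c_[u,np.ones(len(u))]@R.T;return t+r*((z-t[2])/r[:,2])[:,None]
# wing mask bbox (incl. pale stripe) in top at subpixel, disc mask
im=cv2.imread("pics/top2.png").astype(int)[220:250,333:360];d=np.load("pics/top2.npy")[220:250,333:360]
red=(im[...,2]-im[...,1]>60)|(im.min(-1)>150)
v,u=np.nonzero(red);print("wing rows",v.min()+220,v.max()+220,"cols",u.min()+333,u.max()+333)
print(im[:,11:15,2])
blk=im.max(-1)<60;v,u=np.nonzero(blk);print("disc",u.min()+333,u.max()+333,v.min()+220,v.max()+220)
for z in(.124,.129):print(z,ray("top",[(346.2,225.5),(346.2,239.0)],z).round(4))
print("disc c",ray("top",[(290+215/4,165+272/4)],.100).round(4))
im=cv2.imread("pics/scene2.png").astype(int)[165:190,240:260];print((im[...,2]-im[...,1])[:18])
for n in("top","scene"):  # lid rays
    pass
# lid corners in top: free (515,325),(715,332) hinge (521,100),(720,107)
L=ray("top",[(290+115/4,165+325/4),(290+315/4,165+332/4),(290+121/4,165+100/4),(290+320/4,165+107/4)],.076);print(L.round(4))
S=ray("scene",[(185+218/4,140+130/4),(185+366/4,140+190/4),(185+72/4,140+226/4),(185+217/4,140+303/4)],.076);print(S.round(4))
for Q in(L,S):
    f=Q[:2].mean(0);h=Q[2:].mean(0);print("len",np.linalg.norm(f-h),"head",f+(h-f)*40/165)
E
```

```text
wing rows 226 238 cols 344 348
[[126 130 135 135]
 [127 129 132 131]
 [129 129 127 128]
 [130 131 129 127]
 [130 132 130 127]
 [135 117 110 106]
 [ 66 149 210 194]
 [ 43 148 200 176]
 [ 51 152 202 175]
 [ 60 154 204 174]
 [ 73 159 205 172]
 [ 80 159 204 161]
 [ 84 162 208 159]
 [ 90 168 210 158]
 [116 166 206 169]
 [130 201 224 160]
 [137 206 224 160]
 [149 216 229 159]
 [ 73 115 115  58]
 [ 69  62  63  70]
 [ 73  70  84 112]
 [126 125 123 122]
 [118 118 118 118]
 [118 116 117 118]
 [118 117 118 117]
 [120 119 119 118]
 [121 121 120 118]
 [ 61  78 110 114]
 [ 54  93  95  97]
 [110 172 185 188]]
disc 337 359 227 249
0.124 [[ 0.4951 -0.1683  0.124 ]
 [ 0.4578 -0.168   0.124 ]]
0.129 [[ 0.4946 -0.1677  0.129 ]
 [ 0.4575 -0.1674  0.129 ]]
disc c [[ 0.4763 -0.1642  0.1   ]]
[[-26  15  34  38  38  38  39  39  39  38  38  38  39  39  37  36  35  35
   36  35]
 [-21  13  33  37  37  37  38  38  38  40  38  36  34  36  37  36  37  38
   37  38]
 [-24   5  29  35  37  37  36  36  36  34  29  24  24  30  35  38  36  37
   38  38]
 [-23  -1  24  36  38  36  35  37  38  29  18  19  28  42  41  38
[... 861 characters left out ...]
 37  37]
 [ -3  -3  -6   2  45  93  93  88  76  62  45  21   5  -3   4  10  17  25
   33  35]
 [ -4  -4  -5  -2  26  73  84  62  42  23   9  -1  -2  -3  -4  -3   1   8
   17  24]
 [ -3  -4  -4  -5   3  26  33  18   6  -1  -2  -1  -1  -2  -4  -4  -4  -2
    0   6]
 [ -3  -3  -4  -4  -2  -1   0  -4  -3  -2  -2  -1  -1  -2  -2  -2  -3  -3
   -3  -3]]
[[ 0.4401 -0.0955  0.076 ]
 [ 0.4358 -0.2381  0.076 ]
 [ 0.6026 -0.1003  0.076 ]
 [ 0.5983 -0.2443  0.076 ]]
[[ 0.4381 -0.2371  0.076 ]
 [ 0.4417 -0.092   0.076 ]
 [ 0.6026 -0.2349  0.076 ]
 [ 0.6132 -0.0903  0.076 ]]
len 0.16258822341399998 head [ 0.47733658 -0.16814365  0.076     ]
len 0.1680008197248903 head [ 0.48062398 -0.16405905  0.076     ]
```

Request:
step_arm --pt "0.51 -0.15 0" --pt "0 0 1" --pt "0 0 1" --pt "0 0 1" --pt "0 0 0.8" --pt "0 0 0.5" --pt "0 0 0.1" --pt "0 0 0" --roll '[0,0,0,0,0,0,0,0]' --fingers '[4,4,4,4,3,2.4,2.4,2.4]'

```text
clock: 8.13
tcp_pos: [0.4775, -0.1665, 0.1056]
ee_rot: [[-0.999, 0.043, -0.001], [0.043, 0.999, 0.001], [0.001, 0.001, -1.0]]
wrist_force: [0.7, -0.5, 0.3]
width: 0.0253
```

Request:
step_arm --pt "0 0 0" --pt "0 0 0" --pt "0 0 0" --pt "0 0 0" --roll '[0,0,0,0]' --fingers '[1.2,0.4,0.4,0.4]' --force 8

```text
clock: 8.47
tcp_pos: [0.478, -0.1665, 0.1064]
ee_rot: [[-0.999, 0.044, 0.001], [0.044, 0.999, -0.0], [-0.001, 0.0, -1.0]]
wrist_force: [0.4, 1.9, 1.0]
width: 0.0089
```

Request:
step_arm --pt "0 0 0" --pt "0 0 0" --pt "0 0 0" --roll '[0,0,0]' --fingers '[0.4,0.4,0.4]' --force 25

```text
clock: 8.72
tcp_pos: [0.478, -0.1666, 0.1063]
ee_rot: [[-0.999, 0.044, 0.001], [0.044, 0.999, -0.0], [-0.001, -0.0, -1.0]]
wrist_force: [-0.9, 2.1, 1.2]
width: 0.0093
```

```bash
python3 -c "
from h import *;s=telemetry.get_state();print(s['wrist_force'],s['moment'],s['tcp_pos'],s['q'].round(2))"
```

```text
[-0.94042472  2.05838656  1.19021026] [ 0.52107665 -0.13494674 -0.01845906] [ 0.47796189 -0.1665866   0.1063177 ] [ 0.95  0.26 -0.78  1.88  0.21  1.08  1.61]
```

Request:
step_arm --pt "0 0 0.1" --pt "0 0 0.1" --pt "0 0 0.1" --pt "0 0 0.1" --pt "0 0 0.1" --pt "0 0 0" --roll '[0,0,0,0,0,0]' --fingers '[0.4,0.4,0.4,0.4,0.4,0.4]'

```text
clock: 9.22
tcp_pos: [0.4779, -0.1666, 0.101]
ee_rot: [[-0.999, 0.044, 0.0], [0.044, 0.999, 0.0], [-0.0, 0.0, -1.0]]
wrist_force: [-0.0, 2.3, 5.5]
width: 0.0091
```

Request:
step_arm --pt "0 0 0.05" --pt "0 0 0.05" --pt "0 0 0" --roll '[0,0,0]' --fingers '[0.4,0.4,0.4]'

```text
clock: 9.47
tcp_pos: [0.4779, -0.1666, 0.1002]
ee_rot: [[-0.999, 0.044, 0.0], [0.044, 0.999, -0.0], [-0.0, 0.0, -1.0]]
wrist_force: [0.1, 3.0, 5.7]
width: 0.0091
```

Request:
step_arm --pt "0 0 0.05" --pt "0 0 0" --roll '[0,0]' --fingers '[0.4,0.4]'

```text
clock: 9.63
tcp_pos: [0.4779, -0.1666, 0.0997]
ee_rot: [[-0.999, 0.044, 0.0], [0.044, 0.999, -0.0], [-0.0, 0.0, -1.0]]
wrist_force: [0.3, 2.4, 5.9]
width: 0.0088
```

Request:
step_arm --pt "0 0 0.04" --pt "0 0 0.04" --pt "0 0 0" --roll '[0,0,0]' --fingers '[0.4,0.4,0.4]'

```text
clock: 9.88
tcp_pos: [0.4779, -0.1666, 0.0989]
ee_rot: [[-0.999, 0.044, 0.0], [0.044, 0.999, -0.0], [-0.0, -0.0, -1.0]]
wrist_force: [0.1, 2.3, 6.3]
width: 0.0089
```

Request:
step_arm --pt "0 0 0.04" --pt "0 0 0.04" --pt "0 0 0" --roll '[0,0,0]' --fingers '[0.4,0.4,0.4]'

```text
clock: 10.13
tcp_pos: [0.478, -0.1666, 0.0982]
ee_rot: [[-0.999, 0.044, 0.0], [0.044, 0.999, -0.0], [-0.0, -0.0, -1.0]]
wrist_force: [-1.0, 2.5, 7.3]
width: 0.0088
```

Request:
step_arm --pt "0 0 0.04" --pt "0 0 0.04" --pt "0 0 0" --roll '[0,0,0]' --fingers '[0.4,0.4,0.4]'

```text
clock: 10.38
tcp_pos: [0.478, -0.1666, 0.0974]
ee_rot: [[-0.999, 0.044, 0.0], [0.044, 0.999, -0.0], [-0.0, -0.0, -1.0]]
wrist_force: [-1.0, 2.8, 6.7]
width: 0.0089
```

Request:
step_arm --pt "0 0 0.04" --pt "0 0 0.04" --pt "0 0 0" --roll '[0,0,0]' --fingers '[0.4,0.4,0.4]'

```text
clock: 10.63
tcp_pos: [0.478, -0.1666, 0.0966]
ee_rot: [[-0.999, 0.044, 0.0], [0.044, 0.999, -0.0], [-0.0, -0.0, -1.0]]
wrist_force: [-0.0, 3.4, 5.9]
width: 0.0087
```

Request:
step_arm --pt "0 0 0.04" --pt "0 0 0.04" --pt "0 0 0" --roll '[0,0,0]' --fingers '[0.4,0.4,0.4]'

```text
clock: 10.88
tcp_pos: [0.478, -0.1666, 0.0959]
ee_rot: [[-0.999, 0.044, 0.0], [0.044, 0.999, -0.0], [-0.0, -0.0, -1.0]]
wrist_force: [-0.5, 3.3, 7.7]
width: 0.0087
```

Request:
step_arm --pt "0 0 0.04" --pt "0 0 0.04" --pt "0 0 0" --roll '[0,0,0]' --fingers '[0.4,0.4,0.4]'

```text
clock: 11.13
tcp_pos: [0.478, -0.1667, 0.0951]
ee_rot: [[-0.999, 0.044, 0.001], [0.044, 0.999, -0.0], [-0.001, -0.0, -1.0]]
wrist_force: [-0.7, 2.5, 7.6]
width: 0.0085
```

Request:
step_arm --pt "0 0 0.04" --pt "0 0 0.04" --pt "0 0 0" --roll '[0,0,0]' --fingers '[0.4,0.4,0.4]'

```text
clock: 11.38
tcp_pos: [0.478, -0.1667, 0.0943]
ee_rot: [[-0.999, 0.044, 0.001], [0.044, 0.999, -0.0], [-0.001, -0.0, -1.0]]
wrist_force: [-0.4, 3.5, 8.6]
width: 0.0092
```

Request:
step_arm --pt "0 0 0.04" --pt "0 0 0.04" --pt "0 0 0" --roll '[0,0,0]' --fingers '[0.4,0.4,0.4]'

```text
clock: 11.63
tcp_pos: [0.478, -0.1666, 0.0935]
ee_rot: [[-0.999, 0.044, 0.0], [0.044, 0.999, -0.0], [-0.001, -0.0, -1.0]]
wrist_force: [-1.4, 3.0, 8.5]
width: 0.0089
```

```bash
python3 - <<'E'
from h import *
print(telemetry.get_state()["wrist_force"])
p,d=shot("scene","s4")
a=cv2.imread("pics/s4.png")[130:200,200:290];cv2.imwrite("pics/c5.png",cv2.resize(a,None,fx=7,fy=7,interpolation=2))
E
```

```text
[-1.39598711  3.04753148  8.49600129]
```

View pics/c5.png

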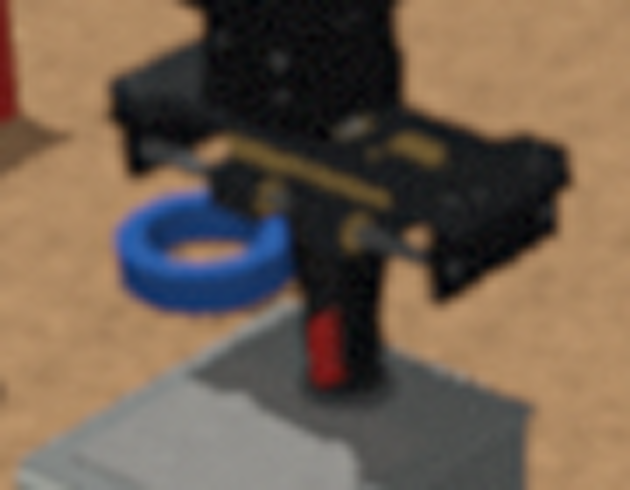

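The wing at (325, 350) moves down with the fingers, and the disc at (345, 395) is nearing the lid. There is no hard stop yet at about 12.8 mm, so I keep pressing.

Request:
step_arm --pt "0 0 0.04" --pt "0 0 0.03" --pt "0 0 0" --roll '[0,0,0]' --fingers '[0.4,0.4,0.4]'

```text
clock: 11.93
tcp_pos: [0.478, -0.1666, 0.0929]
ee_rot: [[-0.999, 0.044, 0.001], [0.044, 0.999, -0.0], [-0.001, -0.0, -1.0]]
wrist_force: [-1.4, 2.8, 8.6]
width: 0.0087
```

Request:
step_arm --pt "0 0 0.03" --pt "0 0 0.03" --pt "0 0 0" --roll '[0,0,0]' --fingers '[0.4,0.4,0.4]'

```text
clock: 12.18
tcp_pos: [0.4781, -0.1667, 0.0928]
ee_rot: [[-0.999, 0.044, 0.0], [0.044, 0.999, -0.001], [-0.0, -0.001, -1.0]]
wrist_force: [-3.1, 4.1, 15.5]
width: 0.0088
```

Hard stop at z ≈ 0.0928. I'll press slightly firmer to confirm, ease off a little, then turn.

Request:
step_arm --pt "0 0 0.02" --pt "0 0 0" --roll '[0,0]' --fingers '[0.4,0.4]'

```text
clock: 12.35
tcp_pos: [0.4781, -0.1667, 0.0928]
ee_rot: [[-0.999, 0.044, 0.0], [0.044, 0.999, -0.001], [-0.0, -0.001, -1.0]]
wrist_force: [-4.3, 3.3, 17.9]
width: 0.0089
```

Request:
step_arm --pt "0 0 -0.03" --pt "0 0 0" --pt "0 0 0" --pt "0 0 0" --pt "0 0 0" --roll '[0,0.05,0.05,0.05,0.05]' --fingers '[0.4,0.4,0.4,0.4,0.4]'

```text
clock: 12.77
tcp_pos: [0.4781, -0.1668, 0.0928]
ee_rot: [[-0.97, 0.244, 0.001], [0.244, 0.97, -0.001], [-0.001, -0.0, -1.0]]
wrist_force: [-4.2, 3.5, 13.5]
width: 0.0089
```

```bash
python3 -c "
from h import *;s=telemetry.get_state();print(s['wrist_force'],s['moment'],s['tcp_pos'],s['q'].round(2))"
```

```text
[-4.22117986  3.50305553 13.51952057] [0.82538281 0.65179237 0.01246799] [ 0.4780518  -0.16678816  0.09280871] [ 0.91  0.27 -0.75  1.89  0.21  1.06  1.4 ]
```

Request:
step_arm --pt "0 0 0" --pt "0 0 0" --pt "0 0 0" --pt "0 0 0" --roll '[0.08,0.08,0.08,0.08]' --fingers '[0.4,0.4,0.4,0.4]'

```text
clock: 13.1
tcp_pos: [0.478, -0.1669, 0.0928]
ee_rot: [[-0.843, 0.538, 0.0], [0.538, 0.843, -0.001], [-0.001, -0.0, -1.0]]
wrist_force: [-3.1, 2.8, 12.7]
width: 0.0087
```

Request:
step_arm --pt "0 0 0" --pt "0 0 0" --pt "0 0 0" --roll '[0.08,0.08,0.08]' --fingers '[0.4,0.4,0.4]'

```text
clock: 13.35
tcp_pos: [0.4778, -0.1671, 0.0928]
ee_rot: [[-0.691, 0.723, 0.0], [0.723, 0.691, -0.001], [-0.001, -0.001, -1.0]]
wrist_force: [-3.6, 2.3, 14.0]
width: 0.009
```

Request:
step_arm --pt "0 0 0" --pt "0 0 0" --pt "0 0 0" --pt "0 0 0" --roll '[0.08,0.08,0.08,0.08]' --fingers '[0.4,0.4,0.4,0.4]'

```text
clock: 13.68
tcp_pos: [0.4776, -0.1672, 0.0928]
ee_rot: [[-0.428, 0.904, -0.0], [0.904, 0.428, -0.001], [-0.001, -0.001, -1.0]]
wrist_force: [-4.8, 2.3, 15.2]
width: 0.0085
```

Request:
step_arm --pt "0 0 0" --pt "0 0 0" --pt "0 0 0" --pt "0 0 0" --roll '[0.08,0.08,0.08,0.08]' --fingers '[0.4,0.4,0.4,0.4]'

```text
clock: 14.02
tcp_pos: [0.4774, -0.1673, 0.0928]
ee_rot: [[-0.122, 0.992, -0.001], [0.992, 0.122, -0.001], [-0.001, -0.001, -1.0]]
wrist_force: [-5.3, 1.5, 14.9]
width: 0.0087
```

Request:
step_arm --pt "0 0 0" --pt "0 0 0" --pt "0 0 0" --roll '[0.04,0.04,0]' --fingers '[0.4,0.4,0.4]'

```text
clock: 14.27
tcp_pos: [0.4774, -0.1673, 0.0928]
ee_rot: [[-0.044, 0.999, -0.001], [0.999, 0.044, -0.001], [-0.001, -0.001, -1.0]]
wrist_force: [-5.9, 1.4, 14.7]
width: 0.0088
```

```bash
python3 -c "
from h import *;s=telemetry.get_state();R=s['ee_rot'];print(s['wrist_force'],s['moment'],s['tcp_pos'],'turn',np.pi-np.arctan2(R[1,0],R[0,0])-.044)"
```

```text
[-5.89801139  1.37281323 14.73409073] [0.43354361 1.30317068 0.01149281] [ 0.4774247  -0.16733632  0.09280455] turn 1.4828285692828478
```

Request:
step_arm --pt "0 0 0" --pt "0 0 0" --pt "0 0 0" --pt "0 0 0" --roll '[0.02,0.02,0.02,0]' --fingers '[0.4,0.4,0.4,0.4]'

```text
clock: 14.6
tcp_pos: [0.4774, -0.1673, 0.0928]
ee_rot: [[0.015, 1.0, -0.001], [1.0, -0.015, -0.001], [-0.001, -0.001, -1.0]]
wrist_force: [-6.1, 1.5, 16.2]
width: 0.0084
```

```bash
python3 -c "
from h import *;s=telemetry.get_state();R=s['ee_rot'];print(s['wrist_force'],s['moment'],s['tcp_pos'],'turn',np.pi-np.arctan2(R[1,0],R[0,0])-.044)"
```

```text
[-6.11876083  1.49208507 16.19465067] [ 0.43021918  1.32490639 -0.01633229] [ 0.47735547 -0.16732993  0.09276715] turn 1.5414976420841107
```

Turned 1.54 rad without reaching the end stop. I'll let it up slowly under a light grip.

Request:
step_arm --pt "0 0 -0.05" --pt "0 0 -0.1" --pt "0 0 -0.1" --pt "0 0 -0.1" --pt "0 0 -0.1" --pt "0 0 0" --roll '[0,0,0,0,0,0]' --fingers '[0.4,0.4,0.4,0.4,0.4,0.4]' --force 12

```text
clock: 15.1
tcp_pos: [0.4773, -0.1673, 0.0967]
ee_rot: [[0.014, 1.0, -0.001], [1.0, -0.014, -0.001], [-0.001, -0.001, -1.0]]
wrist_force: [-2.6, 0.1, 6.7]
width: 0.0087
```

Request:
step_arm --pt "0 0 -0.06" --pt "0 0 0" --roll '[0,0]' --fingers '[0.4,0.4]'

```text
clock: 15.27
tcp_pos: [0.4773, -0.1673, 0.0972]
ee_rot: [[0.014, 1.0, -0.001], [1.0, -0.014, -0.001], [-0.001, -0.001, -1.0]]
wrist_force: [-2.8, 1.2, 6.5]
width: 0.0088
```

Request:
step_arm --pt "0 0 -0.06" --pt "0 0 0" --roll '[0,0]' --fingers '[0.4,0.4]'

```text
clock: 15.43
tcp_pos: [0.4773, -0.1673, 0.0978]
ee_rot: [[0.013, 1.0, -0.001], [1.0, -0.013, -0.001], [-0.001, -0.001, -1.0]]
wrist_force: [-1.5, -0.2, 6.3]
width: 0.0089
```

Request:
step_arm --pt "0 0 -0.05" --pt "0 0 0" --roll '[0,0]' --fingers '[0.4,0.4]'

```text
clock: 15.6
tcp_pos: [0.4773, -0.1673, 0.0983]
ee_rot: [[0.014, 1.0, -0.001], [1.0, -0.014, -0.001], [-0.001, -0.001, -1.0]]
wrist_force: [-1.8, 1.0, 5.6]
width: 0.0091
```

Request:
step_arm --pt "0 0 -0.03" --pt "0 0 0" --roll '[0,0]' --fingers '[0.4,0.4]'

```text
clock: 15.77
tcp_pos: [0.4772, -0.1673, 0.0983]
ee_rot: [[0.014, 1.0, -0.001], [1.0, -0.014, -0.001], [-0.001, -0.001, -1.0]]
wrist_force: [-2.1, -0.1, 3.3]
width: 0.0089
```

Caught 5.5 mm above the stop. Releasing and retreating.

Request:
step_arm --pt "0 0 -0.03" --pt "0 0 0" --pt "0 0 0" --pt "0 0 0" --pt "0 0 -0.5" --pt "0 0 -1.5" --pt "0 0 -2.5" --pt "0 0 -3" --roll '[0,0,0,0,0,0,0,0]' --fingers '[0.4,3,4,4,4,4,4,4]'

```text
clock: 16.43
tcp_pos: [0.4768, -0.1663, 0.1737]
ee_rot: [[0.013, 1.0, -0.002], [1.0, -0.013, 0.001], [0.001, -0.002, -1.0]]
wrist_force: [-0.1, -0.9, 0.1]
width: 0.0391
```

Request:
step_arm --pt "0 0 -2" --pt "0 -3 0" --pt "0 -3 0" --pt "0 -3 0" --pt "0 -3 0" --pt "0 -2 0" --pt "0 0 0" --pt "0 0 0" --roll '[0,0,0,0,0,0,0,0]' --fingers '[4,4,4,4,4,4,4,4]'

```text
clock: 17.1
tcp_pos: [0.3374, -0.1652, 0.1944]
ee_rot: [[0.014, 1.0, 0.001], [1.0, -0.014, -0.002], [-0.002, 0.001, -1.0]]
wrist_force: [-0.1, -0.8, -0.3]
width: 0.0399
```

```bash
python3 - <<'E'
from h import *
out=[]
for n,(r0,c0) in dict(scene=(140,185),top=(165,290)).items():
    p,d=shot(n,n+"5");P=cloud(n,d);im=p.astype(int);sl=(slice(r0,r0+100),slice(c0,c0+100))
    out.append(cv2.resize(cv2.imread(f"pics/{n}5.png")[sl],(400,400),interpolation=2))
    red=(im[...,0]>110)&(im[...,1]<70)&(im[...,2]<70);m=np.zeros_like(red);m[sl]=red[sl];m&=(P[...,2]>.09)&(P[...,2]<.14)
    q=P[m];print(n,len(q),q.min(0),q.max(0))
    g=(im.max(-1)-im.min(-1)<30)&(im.max(-1)>60);m=np.zeros_like(g);m[sl]=g[sl];m&=(abs(P[...,2]-.076)<.01)&(P[...,1]>-.26);print("lid z",np.median(P[m][:,2]))
cv2.imwrite("pics/c6.png",np.hstack(out)); print(telemetry.get_state()["tcp_pos"],telemetry.get_state()["wrist_force"])
E
```

```text
scene 69 [ 0.47669308 -0.18097475  0.09296515] [ 0.48520375 -0.14833132  0.11966077]
lid z 0.07628955590715492
top 28 [ 0.4743413  -0.18258034  0.0995618 ] [ 0.48190884 -0.15060486  0.12470012]
lid z 0.07536435471189529
[ 0.33851434 -0.16483091  0.19418394] [0.12911148 0.47215097 0.16711448]
```

View pics/c6.png

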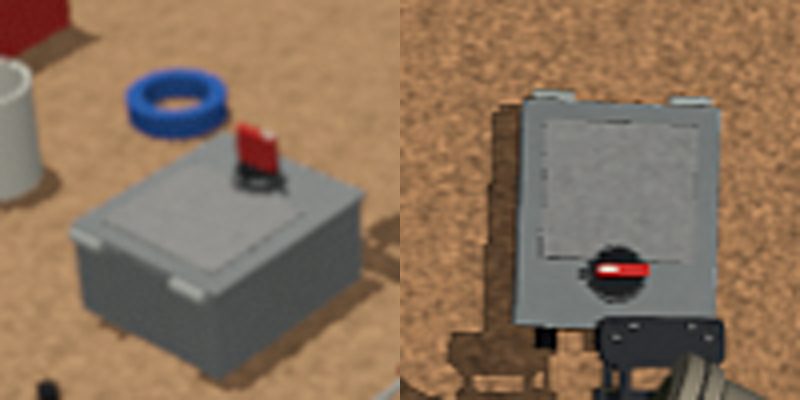

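The wing now lies across the box, in the top view from (597, 268) to (648, 269). It stands about 8 mm lower than at the start, and the lid is flat.

```bash
python3 -c "
from h import *;print(r.close_job())"
```

```text
the job is handed in; nothing more can be done
None
```

The box lid is shut and locked with the red head, and I handed the job in at about 17 s of the 61 s allowed.

- **Closing the lid:** I pushed it down with shut fingertips near its free corner until it met a hard stop at z = 76 mm, with about 22 N down (about 24 N in all).
- **Pressing the head:** I gripped the wing and pressed slowly. It bottomed about 13.5 mm down, and I confirmed the stop at about 18 N total.
- **Turning:** I turned it 1.54 rad clockwise while it was held near the stop. Sideways force on the head stayed near 6 N.
- **Springing back:** I let it up under a light grip. It stopped rising 5.5 mm above the bottom, which matches the cam caught in its notch.

**Last checks:**
- Both cameras put the lid face at 75–76 mm.
- The wing lies across the box. The scene camera shows it about 8 mm below its unlocked height, the top camera about 6 mm.
- After release the gripper touched nothing, and the wrist force was about zero.
- I did not pull on the lid to test the lock. In the last pictures the mug and tape look unmoved. I did not re-check the other bystanders or the second box, but the arm never went near them.
- While pressing, the measured spring force read about 1 N below the stated spring values. I put this down to sensor offset or noise.

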